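Dryer battery onto its charger shoe

TASK

Put the hair dryer's battery pack from the steel tray on the charger: slide it contact end first under the lips of the charger's shoe, gently and without forcing it, until it is fully home and the orange catch springs up behind it. Then press the teal fast-charge key on the charger all the way down and let it go. Leave the other things on the dresser standing where they are.

Things in the scene. Friction and masses are not known exactly. Their poses are not given: they have to be found in the camera images.
- pack: Battery pack, 0.3 to 0.57 kg, standing in the tray: grey foot 100 (x) x 62 (y) x 7 mm, front corners rounded 8 mm; on it a flat-sided dark body 96 x 50 mm with a teal band, top 62 mm above the underside. Origin: centre of the underside; z up; x to the contact end (copper contacts, white patch on top). Grip across the 50 mm width, fingertips 20 mm or more above the underside to clear the lips.
- pack_nose (a point): Middle of the lower front edge of the pack's foot, 50 mm ahead (pack x) of the pack's origin. Axes as the pack's. At the start pack x points within 0.9 rad of straight away from the robot.
- charger: Fixed charger, light grey, 104 mm wide (y), from x -85 to +115 mm; flat deck 40 mm above the glass. Origin: on the glass below a seated pack's centre; x is the way the pack slides on (within 0.4 rad of away from the robot). At x +50 mm an end stop 18 mm high, then a console as high with the key.
- shoe_home (a point): Point on the deck (40 mm above the glass) where the centre of the underside of a fully seated pack stands. Axes as the charger's. Sliding takes about 5 N, a push of 25 N is safe; pack-charger contacts summing over 120 N (a hard shove) are forcing.
- shoe_mouth (a point): On the deck, midway between the front ends of two dark guides (charger x -30 to +50 mm, 66 mm apart inside). Their overhanging lips are 54 mm apart, underside 9.5 and top 14.5 mm above the deck (raised lead-in at the mouth: 18 mm), so the pack goes in only lengthwise. In front, lipless flares widen to about 86 mm at x -49 mm. Axes as the charger's.
- catch (a joint): Sprung orange catch in the deck, 36 mm wide, a ramp from charger x -75 to -58 mm and a flat top to its steep face at x -52 mm. Value 0 when it stands 6 mm proud of the deck, about 0.006 m when pushed flush by the pack above it; the spring needs 2 to 4 N. It springs back to 0 behind the pack's rear edge once the pack is home (2 mm of play).
- key (a joint): Round teal push key, 26 mm across, on the console. 0 when up, 0.005 m when fully pressed; fully down takes 5 N and it springs back.
- key_top (a point): Centre of the top face of the key, 39 mm above the deck (79 mm above the glass) when up, on the charger's centre line 88.5 mm beyond shoe_home; moves down with the key.
- tray: Fixed steel tray, 300 mm (x) x 360 mm (y), floor 4 mm thick, rim 14 mm above the glass. Origin: centre of its underside. Tray and charger stand one left, one right, either way round.
- violet_bottle: Bystander: ridged violet bottle with steel cap, 54 mm across, 150 mm tall, on the far half of the tray. Origin: centre of its underside.
- decanter: Bystander: short clear glass decanter with glass stopper, 74 mm across, 128 mm tall, on the far half of the tray. Origin: centre of its underside.
- dispenser: Bystander: small white push dispenser, 42 mm across, 91 mm tall, on the far half of the tray. Origin: centre of its underside.
- brush: Bystander: wooden hair brush, about 180 mm long (x), 44 mm wide, 40 mm high, lying bristles down at the right (-y) edge of the tray. Origin: on the underside, where head and handle meet.
- dryer: Bystander: lilac cordless hair dryer without its pack, lying at the back beyond tray and charger, barrel 68 mm across and 160 mm long. Origin: under the middle of the barrel.
- cream_jar: Bystander: white cream jar with lilac lid, 62 mm across, 44 mm tall, behind the console of the charger. Origin: centre of its underside.

How it is judged:
By the outcome, as a careful person would: the job done as asked, in the order asked, and still so for the second after the job is handed in, with the robot touching nothing.
It also fails if it takes over 51 s, if anything falls off the work surface, if the arm or the gripper's body presses on something with over 40 N, if the wrist force passes 120 N, or if a joint passes its speed limit or range.

ROBOT

A 7-joint arm with a two-finger parallel gripper is mounted at the origin on the work surface. World frame = base frame: x ahead of the robot, y to its left, z up, the work surface at z = 0. Lengths are in m, angles in rad, forces in N, time in s.
With the tool pointing down it reaches from about 0.425 to 0.875 m from the base axis. Payload 8.4 kg.
Tool frame: the origin (TCP) lies on the centre line of the jaws, within the pads' length; the fingertips stand env.nose_length ahead of it and the grasp point (between the pads) is the TCP (env.nose_length is the distance from the TCP to the fingertips, in m); z points along the fingers, y is the line along which they close (so a half turn about z gives the same grasp; the last joint's range is limited). The gripper opens to 85 mm and grips with 20 to 120 N. Pads are 22 mm wide; open, the fingers measure 114 mm over their backs; the gripper's body (76 mm by 85 mm) begins 54 mm behind the grasp point. The pads swing forward as they close: fully open they stand 13 mm farther back than shut.
Start: joints at [-1.21, 0.333, 0.04, 1.465, -0.013, 1.343, -0.059], TCP at [0.288, 0.582, 0.25] pointing down, gripper open.
Joint ranges: [-2.58, 2.58], [-0.38, 2.09], [-1.3, 1.39], [0.25, 2.4], [-1.5, 4.64], [0.08, 2.09], [-2.65, 2.65]. Speed limits (rad/s): [2.22, 2.22, 2.79, 2.79, 3.14, 3.14, 3.14].

INTERFACE

Orientations are given as a 3x3 rotation matrix whose columns are the frame's x, y, z axes.
In Python, from station import env gives the robot as it stands.
- The arm moves only by the tool drive_tool, never from a script. Its argument "deltas" is a list of rows, each a list of 3 entries, a list of its own where there are three numbers: the shift along the tool's x, y, z as a fraction of full scale, then the turn, a rotation vector about the tool's x, y, z as a fraction of full scale, then the closure, from -1 (fully open) to 1 (shut). A call has 1 to 5 rows; each row is the pose to reach, as a shift and turn from the pose commanded when the call began, along the tool's axes at that moment; what a row does not reach only later rows make up. Full scale, the value 1, is 60 cm for a shift and 30 degrees for a turn. A row lasts 1/10 s, in which the tool goes at most 50 mm and 8.59 degrees, less where a joint would pass 70% of its speed; a pose out of reach is approached as far as the arm can. A call with a number of a shift or a turn outside -1 to 1 is refused whole. A call with a gripper value outside its range is refused whole. The fingers move at their own pace and stop on an object; "squeeze" is the grip in N (left out, the last holds). Time passes only in rows, so rows that repeat a pose let the fingers close. It gives the time, the measured TCP pose, the force, the opening and the grip force at its end, in the units of the state.
- env.get_obs(): the state, without advancing time (a new reading comes with each control period).
- env.capture(name): name is "scene" or "top" or "wrist"; returns (picture, depth): 420x560x3 uint8, blue, green, red; 420x560 float32, m along the optical axis (not along the pixel's ray), 0 where there is no reading.
- env.camera_params(name): a dict with "camera_matrix" (3x3 intrinsics, pixels), "R" (3x3) and "t" (3): a world point X has camera coordinates R X + t. Camera axes: x right, y down, z forward; pixel columns grow to the right and rows downward; lengths in m; the calibration is good to about 2 mm. A picture is of the moment at which its call begins: read the wrist's pose just before it. camera_params takes no time and is no camera call; for the wrist camera it gives the pose at the moment of the call.
- env.finish_job(): hands the job in; it is judged then, once.
The state is a dict: "t": time; "joints": joint angles; "joint_vel": joint speeds; "joint_efforts": joint torques, N m; "tcp_pos": TCP position; "tool_rot": TCP orientation; "force": force on the tool from outside, world axes, zero at the start; "ft_torque": the same for the moment, N m; "gripper_width": finger opening in m; "gripper_force": force on a finger pad.
Only numpy, scipy, OpenCV 4.12 (cv2) and the standard library are available. Lean on these libraries where they do the work, as an engineer would, in place of code of your own. Each camera call takes 0.05 s, during which the arm holds its last target. There are 200 camera calls.

## Working session

There is one attempt and no reset: what is moved stays moved. The work goes in short steps, Python scripts to look and compute and a tool call to move; the robot and the scene stay as the last step left them, time stands still between calls to the robot, and variables do not carry over. Pictures are saved under pics/ and viewed, at most 10 in all, crops included, and the job is handed in when it is done.

Besides the shell and the picture viewer there is one more tool, called after "Call:" as name(argument=value, ...) on one line, values as JSON. drive_tool: Moves the arm, as the interface text tells. Its arguments: {"type":"object","properties":{"deltas":{"type":"array"},"squeeze":{"type":"number"}},"required":["deltas"]}

```bash
mkdir -p pics; ls; cat > h.py <<'E'
import numpy as np, cv2
from station import env
def cam(n):
    P=env.camera_params(n); return np.array(P["camera_matrix"]),np.array(P["R"]),np.array(P["t"])
def shot(n,f=None):
    c=cam(n); im,d=env.capture(n)
    if f: cv2.imwrite("pics/"+f,im)
    return im,d,c
def ray(c,uv,z):
    K,R,t=c; uv=np.atleast_2d(np.array(uv,float))
    d=(np.linalg.inv(K)@np.c_[uv,np.ones(len(uv))].T).T@R
    o=-R.T@t; return o+d*((z-o[2])/d[:,2])[:,None]
def proj(c,X):
    K,R,t=c; p=(np.atleast_2d(X)@R.T+t)@K.T; return p[:,:2]/p[:,2:]
def cloud(c,d):
    K,R,t=c; v,u=np.indices(d.shape); p=np.stack([u*d,v*d,d],-1)@np.linalg.inv(K).T
    return (p-t)@R
E
python3 - <<'E'
from h import *
im,d,c=shot("top","top1.png"); im2,d2,c2=shot("scene","scene1.png")
np.savez("s1.npz",im=im,d=d,im2=im2,d2=d2)
o=env.get_obs(); print(o["t"],o["tcp_pos"],np.round(o["tool_rot"],3),env.nose_length,o["gripper_width"],o["force"])
for q in(c,c2): print(-q[1].T@q[2])
cv2.imwrite("pics/both1.png",cv2.resize(np.vstack([im,im2]),None,fx=.71,fy=.71)) 
E
```

```text
pics
0.1 [0.28830331 0.5821271  0.24948294] [[-0.896  0.444 -0.001]
 [ 0.444  0.896 -0.001]
 [-0.    -0.001 -1.   ]] 0.019 0.08518118256895046 [0.17100347 0.19244402 0.0640449 ]
[ 0.48249021 -0.00961968  1.15152882]
[ 1.34535806 -0.17220744  0.98238453]
```

View pics/top1.png

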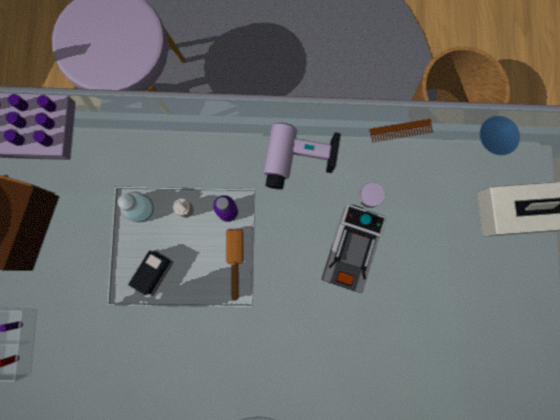

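View pics/scene1.png

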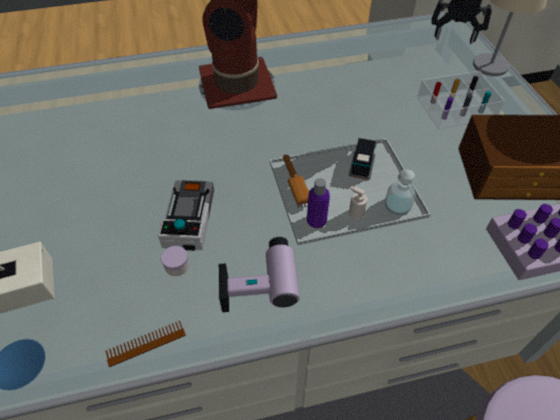

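The top view shows the pack at about (150,272) in the tray with its white patch toward the upper right. The charger is at about (355,250), with the teal key at (366,219) and the orange catch at (345,279). Next I'll measure these roughly.

```bash
python3 - <<'E'
from h import *
s=np.load("s1.npz"); im=s["im"]; d=s["d"]; c=cam("top"); hsv=cv2.cvtColor(im,cv2.COLOR_BGR2HSV)
def blob(m,x0,y0,x1,y1):
    z=np.zeros_like(m); z[y0:y1,x0:x1]=m[y0:y1,x0:x1]; n,l,st,ce=cv2.connectedComponentsWithStats(z); i=1+np.argmax(st[1:,4]); return ce[i],st[i,4],l==i
k,a,_=blob(cv2.inRange(hsv,(75,80,60),(100,255,255)),340,205,390,235); K=ray(c,k,.079); print("key",k,a,K)
o,a,_=blob(cv2.inRange(hsv,(3,140,60),(18,255,255)),325,265,365,292); O=ray(c,o,.045); print("catch",o,a,O)
dv=(K-O)[0]; print("charger yaw",np.arctan2(dv[1],dv[0]),np.hypot(*dv[:2]))
w,a,_=blob(cv2.inRange(hsv,(0,0,110),(180,90,255)),140,252,165,270); W=ray(c,w,.066); print("patch",w,a,W)
b,a,m=blob(cv2.inRange(im,(0,0,0),(50,50,50)),120,240,180,300)
m=m.astype(np.uint8); m[int(w[1])-6:int(w[1])+7,int(w[0])-6:int(w[0])+7]|=(hsv[int(w[1])-6:int(w[1])+7,int(w[0])-6:int(w[0])+7,2]>110)
X=cloud(c,d); P=X[240:300,120:180].reshape(-1,3); P=P[(P[:,2]>.058)&(P[:,2]<.075)]
r=cv2.minAreaRect(P[:,:2].astype(np.float32)); print("packtop",len(P),np.median(P[:,2]),r)
v=W[0,:2]-np.array(r[0]); print("pack yaw",np.arctan2(v[1],v[0]),v)
for n,(u,q) in dict(bottle=(225,207),dec=(135,206),disp=(182,207),jar=(372,195)).items(): print(n,X[q,u])
E
```

```text
key [365.07446809 218.85106383] 94 [[ 0.61695016 -0.24724894  0.079     ]]
catch [344.88275862 277.8       ] 145 [[ 0.47318286 -0.20440033  0.045     ]]
charger yaw -0.28965895650235013 0.15001679094997672
patch [153.04878049 261.17886179] 123 [[0.501542   0.26272742 0.066     ]]
packtop 869 0.06665386100461855 ((0.4753981828689575, 0.2754041254520416), (0.05148736387491226, 0.0958513617515564), 61.04859161376953)
pack yaw -0.45148137569557756 [ 0.02614381 -0.0126767 ]
bottle [0.62500158 0.08693417 0.15736117]
dec [0.62765503 0.30095096 0.11274045]
disp [0.63047004 0.19443401 0.0985369 ]
jar [ 0.6822176  -0.27195161  0.04754948]
```

Call:
drive_tool(deltas=[[[-0.07, -0.044, 0], [0, 0, 0], -1], [[-0.14, -0.088, 0], [0, 0, 0], -1], [[-0.21, -0.132, 0], [0, 0, 0], -1], [[-0.28, -0.176, 0], [0, 0, 0], -1], [[-0.34, -0.214, 0], [0, 0, 0], -1]])

```text
t: 0.6
tcp_pos: [0.4155, 0.3741, 0.2501]
tool_rot: [[-0.895, 0.445, -0.0], [0.445, 0.895, -0.001], [-0.0, -0.001, -1.0]]
force: [0.7, -0.1, 0.4]
gripper_width: 0.0857
gripper_force: 0.0
```

```bash
cat >> h.py <<'E'
def go(p,yaw):
    "fractions to bring TCP to p with tool y along the y axis of a frame with this yaw"
    o=env.get_obs(); R=np.array(o["tool_rot"]); d=R.T@(np.array(p)-o["tcp_pos"])/.6
    cx,sx=np.cos(yaw),np.sin(yaw); best=None
    for s in(1,-1):
        T=np.array([[-s*cx,-s*sx,0],[-s*sx,s*cx,0],[0,0,-1.]]) ; T[:,0]=np.cross(T[:,1],T[:,2]) if False else T[:,0]
        y=s*np.array([-sx,cx,0]); z=np.array([0,0,-1.]); T=np.c_[np.cross(y,z),y,z]
        r=cv2.Rodrigues(R.T@T)[0].ravel()
        if best is None or np.linalg.norm(r)<np.linalg.norm(best): best=r
    print("t",round(o["t"],2),"tcp",np.round(o["tcp_pos"],4),"F",np.round(o["force"],1),"w",round(o["gripper_width"],4),"| shift",np.round(d,4),"turn",np.round(best/np.radians(30),4))
E
python3 -c "
from h import *
go([.475,.275,.25],-.506)"
```

```text
t 0.6 tcp [0.4155 0.3741 0.2501] F [ 0.7 -0.1  0.4] w 0.0857 | shift [-0.1624 -0.1037  0.0003] turn [-0.001   0.0003  0.0855]
```

Call:
drive_tool(deltas=[[[-0.06, -0.038, 0], [0, 0, 0.03], -1], [[-0.115, -0.073, 0], [0, 0, 0.06], -1], [[-0.15, -0.096, 0], [0, 0, 0.0855], -1], [[-0.1624, -0.1037, 0], [0, 0, 0.0855], -1], [[-0.1624, -0.1037, 0], [0, 0, 0.0855], -1]])

```text
t: 1.1
tcp_pos: [0.4744, 0.277, 0.2501]
tool_rot: [[-0.875, 0.485, -0.0], [0.485, 0.875, -0.0], [0.0, -0.0, -1.0]]
force: [-0.2, 1.5, 0.1]
gripper_width: 0.0853
gripper_force: 0.0
```

```bash
python3 - <<'E'
from h import *
go([.475,.275,.25],-.506)
im,d,c=shot("wrist","w1.png"); np.savez("w1.npz",im=im,d=d,K=c[0],R=c[1],t=c[2])
print(-c[1].T@c[2])
X=cloud(c,d); m=(X[...,2]>.058)&(X[...,2]<.075)&(d>0)
n,l,st,ce=cv2.connectedComponentsWithStats(m.astype(np.uint8)); print(st[1:][st[1:,4]>300])
i=1+np.argmax(st[1:,4]); P=X[l==i]; print(P.mean(0),cv2.minAreaRect(P[:,:2].astype(np.float32)))
E
```

```text
t 1.1 tcp [0.4744 0.277  0.2501] F [-0.2  1.5  0.1] w 0.0853 | shift [-0.0026 -0.0024  0.0002] turn [-0.0007 -0.0003 -0.0007]
[0.40456841 0.31679969 0.37371071]
[[ 247  128   61  109 6292]
 [ 360  270   73   65 1477]
 [ 271  334   42   35  831]
 [ 173  371   54   27  683]]
[0.47324555 0.27980558 0.06591766] ((0.47587594389915466, 0.2783677875995636), (0.05023079365491867, 0.09550663083791733), 61.551979064941406)
```

View pics/w1.png

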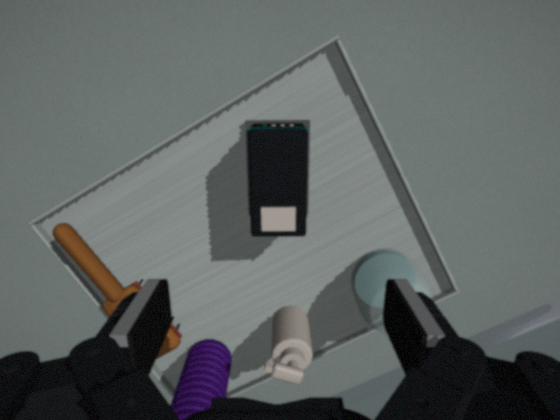

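The wrist view shows the pack's top from about (248,128) to (308,236), with the patch at its lower end. The pose agrees with the top view, so I'll descend.

Call:
drive_tool(deltas=[[[0, 0.0035, 0.06], [0, 0, -0.01], -1], [[0, 0.0035, 0.13], [0, 0, -0.01], -1], [[0, 0.0035, 0.2], [0, 0, -0.01], -1], [[0, 0.0035, 0.26], [0, 0, -0.01], -1], [[0, 0.0035, 0.3], [0, 0, -0.01], -1]])

```text
t: 1.65
tcp_pos: [0.4725, 0.2812, 0.0673]
tool_rot: [[-0.88, 0.476, -0.003], [0.476, 0.88, -0.001], [0.002, -0.003, -1.0]]
force: [0.3, -0.7, 0.5]
gripper_width: 0.0854
gripper_force: 0.0
```

Call:
drive_tool(deltas=[[[0, 0, 0.02], [0, 0, 0], -1], [[0, 0, 0.034], [0, 0, 0], -1], [[0, 0, 0.035], [0, 0, 0], -1], [[0, 0, 0.035], [0, 0, 0], 0], [[0, 0, 0.035], [0, 0, 0], 1]], squeeze=40)

```text
t: 2.15
tcp_pos: [0.4757, 0.2803, 0.0506]
tool_rot: [[-0.878, 0.479, 0.002], [0.479, 0.878, 0.001], [-0.001, 0.002, -1.0]]
force: [-0.4, 0.4, 0.5]
gripper_width: 0.059
gripper_force: 0.0
```

Call:
drive_tool(deltas=[[[0, 0, 0], [0, 0, 0], 1], [[0, 0, 0], [0, 0, 0], 1], [[0, 0, 0], [0, 0, 0], 1], [[0, 0, 0], [0, 0, 0], 1], [[0, 0, 0], [0, 0, 0], 1]], squeeze=40)

```text
t: 2.65
tcp_pos: [0.4756, 0.28, 0.0505]
tool_rot: [[-0.878, 0.479, 0.001], [0.479, 0.878, 0.001], [-0.001, 0.001, -1.0]]
force: [-1.1, -1.6, 5.9]
gripper_width: 0.0493
gripper_force: 43.1
```

Call:
drive_tool(deltas=[[[0, 0, -0.02], [0, 0, 0], 1], [[0, 0, -0.07], [0, 0, 0], 1], [[0, 0, -0.14], [0, 0, 0], 1], [[0, 0, -0.22], [0, 0, 0], 1], [[0, 0, -0.3], [0, 0, 0], 1]])

```text
t: 3.15
tcp_pos: [0.4745, 0.2791, 0.2317]
tool_rot: [[-0.878, 0.479, -0.0], [0.479, 0.878, -0.0], [0.0, -0.0, -1.0]]
force: [0.5, 1.3, -4.1]
gripper_width: 0.0494
gripper_force: 42.4
```

```bash
python3 - <<'E'
from h import *
u=np.array([np.cos(-.29),np.sin(-.29)]); H=np.array([.532,-.222])
p=H+.05*u; go([*p,.30],-.29)
im,d,c=shot("wrist","w2.png")
E
```

```text
t 3.15 tcp [0.4745 0.2791 0.2317] F [ 0.5  1.3 -4.1] w 0.0494 | shift [-0.5658 -0.6698 -0.1137] turn [-5.000e-04 -2.000e-04 -4.006e-01]
```

Call:
drive_tool(deltas=[[[-0.02, -0.024, -0.02], [0, 0, -0.02], 1], [[-0.06, -0.071, -0.05], [0, 0, -0.05], 1], [[-0.11, -0.13, -0.08], [0, 0, -0.08], 1], [[-0.16, -0.19, -0.1], [0, 0, -0.12], 1], [[-0.21, -0.249, -0.114], [0, 0, -0.15], 1]])

```text
t: 3.7
tcp_pos: [0.5141, 0.0862, 0.2993]
tool_rot: [[-0.913, 0.408, 0.001], [0.408, 0.913, 0.001], [-0.001, 0.001, -1.0]]
force: [1.3, -0.4, -3.1]
gripper_width: 0.0493
gripper_force: 42.7
```

```bash
python3 - <<'E'
from h import *
u=np.array([np.cos(-.29),np.sin(-.29)]); H=np.array([.532,-.222])
p=H+.05*u; go([*p,.30],-.29)
E
```

```text
t 3.7 tcp [0.5141 0.0862 0.2993] F [ 1.3 -0.4 -3.1] w 0.0493 | shift [-0.3193 -0.446  -0.0015] turn [ 0.0027  0.002  -0.2484]
```

Call:
drive_tool(deltas=[[[-0.045, -0.062, 0], [0, 0, -0.035], 1], [[-0.09, -0.125, 0], [0, 0, -0.07], 1], [[-0.135, -0.188, 0], [0, 0, -0.105], 1], [[-0.18, -0.25, 0], [0, 0, -0.14], 1], [[-0.22, -0.306, 0], [0, 0, -0.17], 1]])

```text
t: 4.2
tcp_pos: [0.5592, -0.1357, 0.2983]
tool_rot: [[-0.945, 0.326, 0.001], [0.326, 0.945, 0.0], [-0.001, 0.0, -1.0]]
force: [0.7, 1.4, -3.1]
gripper_width: 0.0494
gripper_force: 42.7
```

Call:
drive_tool(deltas=[[[-0.036, -0.047, 0], [0, 0, -0.03], 1], [[-0.067, -0.086, 0], [0, 0, -0.055], 1], [[-0.087, -0.112, 0], [0, 0, -0.075], 1], [[-0.09, -0.116, 0], [0, 0, -0.078], 1], [[-0.09, -0.116, 0], [0, 0, -0.078], 1]])

```text
t: 4.7
tcp_pos: [0.5876, -0.217, 0.2977]
tool_rot: [[-0.958, 0.288, -0.001], [0.288, 0.958, 0.0], [0.001, -0.0, -1.0]]
force: [0.5, 0.7, -1.9]
gripper_width: 0.0496
gripper_force: 42.6
```

```bash
python3 - <<'E'
from h import *
u=np.array([np.cos(-.29),np.sin(-.29)]); H=np.array([.532,-.222])
p=H+.05*u; go([*p,.30],-.29)
im,d,c=shot("wrist","w3.png"); np.savez("w3.npz",im=im,d=d,K=c[0],R=c[1],t=c[2]); print(-c[1].T@c[2])
E
```

```text
t 4.7 tcp [ 0.5876 -0.217   0.2977] F [ 0.5  0.7 -1.9] w 0.0496 | shift [ 0.003  -0.0345 -0.0038] turn [-0.0001 -0.001  -0.0044]
[ 0.51113252 -0.19313691  0.42129285]
```

View pics/w3.png

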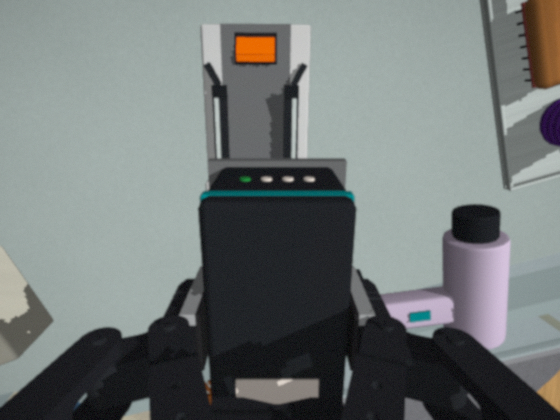

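The wrist view shows the charger's deck front with corners at about (202,25) and (310,25), the catch at (255,48) and the guides at columns 220 and 290. The pack's rear edge is at row 195, columns 200–355. Next I'll measure the charger's axis from these.

```bash
cat > meas.py <<'E'
from h import *
import sys
s=np.load(sys.argv[1]); im,d=s["im"],s["d"]; c=(s["K"],s["R"],s["t"])
hsv=cv2.cvtColor(im,cv2.COLOR_BGR2HSV); X=cloud(c,d)
m=cv2.inRange(hsv,(3,150,100),(20,255,255)); m[110:]=0; cn=max(cv2.findContours(m,0,2)[0],key=cv2.contourArea)
r=cv2.minAreaRect(cn); q=ray(c,cv2.boxPoints(r),.046)[:,:2]; C=q.mean(0); print("catch box",np.round(q,4).tolist(),"c",C)
# deck outline by height
h=((X[...,2]>.034)&(X[...,2]<.062)&(d>0)).astype(np.uint8); h[150:]=0; print("deck z",np.median(X[28:34,210:225,2]),np.median(X[100:140,240:270,2]))
L=[];Rr=[]
for v in range(40,145,3):
    cs=np.flatnonzero(h[v,150:360]); L.append((150+cs[0],v)); Rr.append((151+cs[-1],v))
def line(px):
    P=ray(c,px,.04)[:,:2]; vx,vy,x0,y0=cv2.fitLine(P.astype(np.float32),cv2.DIST_HUBER,0,.01,.01).ravel()
    if vx<0: vx,vy=-vx,-vy
    return np.arctan2(vy,vx),np.array([x0,y0])
a,pa=line(L); b,pb=line(Rr); yaw=(a+b)/2; u=np.array([np.cos(yaw),np.sin(yaw)]); n=np.array([-u[1],u[0]])
print("yaws",a,b,"width",n@(pb-pa)); off=n@(pa+pb)/2
rows=[]
for u0 in range(225,295,5):
    if 232<=u0<=282 or True:
        v=np.flatnonzero(h[:,u0]); rows.append((u0,v[0]))
F=ray(c,rows,.04)[:,:2]; xf=np.median(F@u)
print("n-offset: edges",off,"catch",n@C,"top-key",n@np.array([.61695,-.24725]))
print("home along u: from front",xf+.085,"from catch",q[:,:].dot(u).min()+.075,q.dot(u).max()+.052,"key",u@np.array([.61695,-.24725])-.0885)
print("yaw",yaw,"home",(xf+.085)*u+off*n)
E
python3 meas.py w3.npz
```

```text
catch box [[0.5083, 0.0514], [0.5142, 0.0712], [0.5886, 0.0669], [0.5823, 0.0458]] c [0.54834349 0.05884225]
deck z 0.04005110091981512 0.0403724303249052
yaws -0.2968573 -0.29364955 width 0.103181764
n-offset: edges -0.055754334 catch 0.2158543082705604 top-key -0.057029577651619895
home along u: from front 0.575786287500419 from catch 0.5462348226138527 0.5957530261195271 key 0.5736989975720643
yaw -0.29525343 home [ 0.5346476  -0.22088538]
```

```bash
sed -i 's/m\[110:\]=0;/m[110:]=0; m[:,400:]=0;/' meas.py; cat >> meas.py <<'E'
o=env.get_obs(); tp=np.array(o["tcp_pos"]); ty=np.array(o["tool_rot"])[:2,1]; print("tcp n",n@tp[:2],"u",u@tp[:2],"tool yaw",np.arctan2(-ty[0],ty[1]))
g=((X[...,2]>.300)&(X[...,2]<.330)&(hsv[...,2]<60)).astype(np.uint8); g[:190]=0;g[270:]=0
l=[(np.flatnonzero(g[v])[0],v) for v in range(215,260,4)]; rr=[(np.flatnonzero(g[v])[-1]+1,v) for v in range(215,260,4)]
zt=np.median(X[210:260,240:310,2]); print("pack top z",zt,l[::5],rr[::5])
A=ray(c,l,zt)[:,:2];B=ray(c,rr,zt)[:,:2]; M=(A+B)/2
print("pack width",np.median((A-B)@n),"mid n",np.median(M@n),"pack yaw L/R",[np.arctan(np.polyfit(Q@u,Q@n,1)[0])+yaw for Q in(A,B)])
t=cv2.inRange(hsv,(75,100,60),(100,255,255)); t[:180]=0;t[215:]=0;t[:,:190]=0;t[:,370:]=0
print("rear u",np.median(X[t>0]@np.r_[u,0]),"z",np.median(X[t>0][:,2]))
E
python3 meas.py w3.npz
```

```text
catch box [[0.4584, -0.2171], [0.469, -0.1818], [0.4904, -0.1882], [0.4796, -0.2243]] c [ 0.4743549  -0.20285668]
deck z 0.04005110091981512 0.0403724303249052
yaws -0.2968573 -0.29364955 width 0.103181764
n-offset: edges -0.055754334 catch -0.05604988012760162 top-key -0.057029577651619895
home along u: from front 0.575786287500419 from catch 0.5766132971653601 0.576099929682287 key 0.5736989975720643
yaw -0.29525343 home [ 0.5346476  -0.22088538]
tcp n -0.035713695726675654 u 0.6251706942431944 tool yaw -0.2910290514834473
pack top z 0.3131385857255934 [(np.int64(200), 215), (np.int64(201), 235), (np.int64(203), 255)] [(np.int64(355), 215), (np.int64(353), 235), (np.int64(352), 255)]
pack width -0.04781988695450326 mid n -0.03563856239138327 pack yaw L/R [np.float64(-0.2893137898169995), np.float64(-0.29054371182470407)]
rear u 0.5787085610115492 z 0.304368898938995
```

```bash
cat >> h.py <<'E'
YAW=-.295; U=np.array([np.cos(YAW),np.sin(YAW)]); N=np.array([-U[1],U[0]])
def gouv(x,z,HU=.576,HN=-.056,dn=0):
    "x: pack centre in charger x; z: pack underside above the deck"
    tp=env.get_obs()["tcp_pos"]; print("pack x",round(tp[:2]@U-HU+.0015,4),"y",round(tp[:2]@N-HN,4),"z",round(tp[2]-.0866,4))
    go([*(U*(HU+x-.0015)+N*(HN+dn)),.0866+z],YAW)
E
python3 -c "
from h import *
gouv(-.115,.02)"
```

```text
pack x 0.0507 y 0.0201 z 0.2111
t 4.75 tcp [ 0.5877 -0.2161  0.2977] F [ 0.6 -0.1 -3.7] w 0.0496 | shift [ 0.2761 -0.0326  0.3187] turn [ 0.0009 -0.0009  0.0076]
```

Call:
drive_tool(deltas=[[[0.04, -0.006, 0.01], [0, 0, 0], 1], [[0.1, -0.015, 0.04], [0, 0, 0.003], 1], [[0.16, -0.023, 0.08], [0, 0, 0.006], 1], [[0.22, -0.03, 0.12], [0, 0, 0.008], 1], [[0.265, -0.032, 0.16], [0, 0, 0.008], 1]])

```text
t: 5.25
tcp_pos: [0.4281, -0.1879, 0.201]
tool_rot: [[-0.957, 0.289, 0.001], [0.289, 0.957, 0.001], [-0.0, 0.002, -1.0]]
force: [0.1, -0.9, -3.6]
gripper_width: 0.0496
gripper_force: 42.7
```

Call:
drive_tool(deltas=[[[0.01, 0, 0.05], [0, 0, 0], 1], [[0.011, 0, 0.1], [0, 0, 0], 1], [[0.011, 0, 0.14], [0, 0, 0], 1], [[0.011, 0, 0.158], [0, 0, 0], 1], [[0.011, 0, 0.158], [0, 0, 0], 1]])

```text
t: 5.75
tcp_pos: [0.4231, -0.1865, 0.1062]
tool_rot: [[-0.957, 0.29, -0.002], [0.29, 0.957, 0.0], [0.002, -0.0, -1.0]]
force: [-0.8, 0.9, -2.7]
gripper_width: 0.0495
gripper_force: 42.5
```

```bash
python3 - <<'E'
from h import *
gouv(-.110,.0012)
im,d,c=shot("wrist","w4.png")
im,d,c=shot("top"); cv2.imwrite("pics/t4.png",cv2.resize(im[170:310,280:440],None,fx=4,fy=4,interpolation=cv2.INTER_CUBIC))
gouv(-.110,.0012)
E
```

```text
pack x -0.1154 y 0.0005 z 0.0196
t 5.75 tcp [ 0.4231 -0.1865  0.1062] F [-0.8  0.9 -2.7] w 0.0495 | shift [-0.0091 -0.0009  0.0307] turn [-0.0003 -0.0039  0.002 ]
pack x -0.1139 y 0.0002 z 0.0213
t 5.85 tcp [ 0.4244 -0.1873  0.1079] F [ 0.2 -0.  -2.7] w 0.0492 | shift [-0.0065 -0.0003  0.0335] turn [0.0002 0.0018 0.0009]
```

View pics/w4.png

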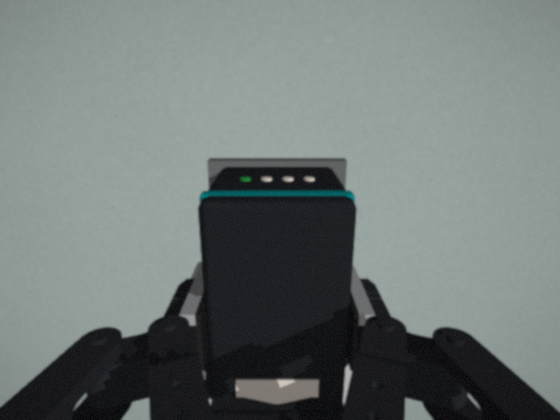

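The pack hangs straight in the jaws (rear edge at row 195, columns 200–355), in line with the charger. I'll lower it onto the deck in front of the mouth.

Call:
drive_tool(deltas=[[[-0.0065, 0, 0.012], [0, 0, 0], 1], [[-0.0065, 0, 0.022], [0, 0, 0], 1], [[-0.0065, 0, 0.027], [0, 0, 0], 1], [[-0.0065, 0, 0.027], [0, 0, 0], 1], [[-0.0065, 0, 0.027], [0, 0, 0], 1]])

```text
t: 6.35
tcp_pos: [0.4275, -0.1887, 0.0908]
tool_rot: [[-0.957, 0.291, -0.0], [0.291, 0.957, 0.0], [0.0, -0.0, -1.0]]
force: [-0.7, 0.9, -1.5]
gripper_width: 0.0495
gripper_force: 42.9
```

```bash
python3 -c "
from h import *
gouv(-.110,.0012)"
```

```text
pack x -0.1106 y -0.0002 z 0.0042
t 6.35 tcp [ 0.4275 -0.1887  0.0908] F [-0.7  0.9 -1.5] w 0.0495 | shift [-0.0009  0.0004  0.005 ] turn [-0.0001 -0.0002 -0.0004]
```

Call:
drive_tool(deltas=[[[0, 0, 0.003], [0, 0, 0], 1], [[0, 0, 0.005], [0, 0, 0], 1], [[0, 0, 0.005], [0, 0, 0], 1], [[0, 0, 0.005], [0, 0, 0], 1]])

```text
t: 6.75
tcp_pos: [0.4276, -0.1887, 0.0878]
tool_rot: [[-0.957, 0.291, 0.0], [0.291, 0.957, 0.0], [-0.0, 0.0, -1.0]]
force: [-0.5, 0.2, -0.1]
gripper_width: 0.0496
gripper_force: 42.9
```

```bash
python3 -c "
from h import *
gouv(-.05,.0012)"
```

```text
pack x -0.1106 y -0.0002 z 0.0012
t 6.75 tcp [ 0.4276 -0.1887  0.0878] F [-0.5  0.2 -0.1] w 0.0496 | shift [-0.1009  0.0004  0.    ] turn [ 0.0001  0.0001 -0.0003]
```

Call:
drive_tool(deltas=[[[-0.01, 0, 0], [0, 0, 0], 1], [[-0.02, 0, 0], [0, 0, 0], 1], [[-0.03, 0, 0], [0, 0, 0], 1], [[-0.04, 0, 0], [0, 0, 0], 1], [[-0.05, 0, 0], [0, 0, 0], 1]])

```text
t: 7.25
tcp_pos: [0.4568, -0.1977, 0.0877]
tool_rot: [[-0.957, 0.291, -0.0], [0.291, 0.957, -0.0], [0.0, -0.0, -1.0]]
force: [-1.3, 0.3, 0.3]
gripper_width: 0.05
gripper_force: 43.0
```

Call:
drive_tool(deltas=[[[-0.01, 0, 0], [0, 0, 0], 1], [[-0.02, 0, 0], [0, 0, 0], 1], [[-0.03, 0, 0], [0, 0, 0], 1], [[-0.035, 0, 0], [0, 0, 0], 1], [[-0.035, 0, 0], [0, 0, 0], 1]])

```text
t: 7.75
tcp_pos: [0.477, -0.2037, 0.0878]
tool_rot: [[-0.957, 0.291, 0.001], [0.291, 0.957, -0.001], [-0.001, -0.0, -1.0]]
force: [2.0, -0.9, -0.0]
gripper_width: 0.0494
gripper_force: 43.0
```

```bash
python3 -c "
from h import *
gouv(-.005,.0012)"
```

```text
pack x -0.0588 y -0.0002 z 0.0012
t 7.75 tcp [ 0.477  -0.2037  0.0878] F [ 2.  -0.9 -0. ] w 0.0494 | shift [-0.0897  0.0004  0.0001] turn [-0.0006  0.0017 -0.0002]
```

Clean so far: the nose is under the lead-in with no resistance. I'll keep going at the same pace.

Call:
drive_tool(deltas=[[[-0.01, 0, 0], [0, 0, 0], 1], [[-0.02, 0, 0], [0, 0, 0], 1], [[-0.03, 0, 0], [0, 0, 0], 1], [[-0.04, 0, 0], [0, 0, 0], 1], [[-0.045, 0, 0], [0, 0, 0], 1]])

```text
t: 8.25
tcp_pos: [0.5028, -0.2116, 0.0877]
tool_rot: [[-0.957, 0.291, 0.0], [0.291, 0.957, -0.0], [-0.0, -0.0, -1.0]]
force: [-1.6, -0.2, -0.1]
gripper_width: 0.0493
gripper_force: 43.0
```

Call:
drive_tool(deltas=[[[-0.008, 0, 0], [0, 0, 0], 1], [[-0.016, 0, 0], [0, 0, 0], 1], [[-0.024, 0, 0], [0, 0, 0], 1], [[-0.032, 0, 0], [0, 0, 0], 1], [[-0.035, 0, 0], [0, 0, 0], 1]])

```text
t: 8.75
tcp_pos: [0.5228, -0.2176, 0.0878]
tool_rot: [[-0.957, 0.291, 0.0], [0.291, 0.957, -0.0], [-0.0, -0.0, -1.0]]
force: [-0.4, 1.5, -0.4]
gripper_width: 0.0494
gripper_force: 43.0
```

```bash
python3 -c "
from h import *
gouv(0,.0012)"
```

```text
pack x -0.011 y -0.0002 z 0.0012
t 8.75 tcp [ 0.5228 -0.2176  0.0878] F [-0.4  1.5 -0.4] w 0.0494 | shift [-0.0184  0.0004 -0.0001] turn [-0.0003  0.0005 -0.0001]
```

Call:
drive_tool(deltas=[[[-0.004, 0, 0], [0, 0, 0], 1], [[-0.008, 0, 0], [0, 0, 0], 1], [[-0.012, 0, 0], [0, 0, 0], 1], [[-0.015, 0, 0], [0, 0, 0], 1], [[-0.015, 0, 0], [0, 0, 0], 1]])

```text
t: 9.25
tcp_pos: [0.5312, -0.2202, 0.0876]
tool_rot: [[-0.957, 0.291, 0.0], [0.291, 0.957, -0.0], [-0.001, -0.0, -1.0]]
force: [0.5, -0.0, -3.1]
gripper_width: 0.0495
gripper_force: 42.7
```

Call:
drive_tool(deltas=[[[-0.002, 0, 0], [0, 0, 0], 1], [[-0.004, 0, 0], [0, 0, 0], 1], [[-0.004, 0, 0], [0, 0, 0], 1], [[-0.004, 0, 0], [0, 0, 0], 1]])

```text
t: 9.65
tcp_pos: [0.5325, -0.2206, 0.0874]
tool_rot: [[-0.957, 0.291, -0.001], [0.291, 0.957, 0.001], [0.001, 0.0, -1.0]]
force: [-4.3, 2.2, -1.4]
gripper_width: 0.0495
gripper_force: 42.9
```

```bash
python3 -c "
from h import *
gouv(0.002,.0012)
im,d,c=shot('wrist','w5.png'); np.savez('w5.npz',im=im,d=d,K=c[0],R=c[1],t=c[2])"
```

```text
pack x -0.0009 y -0.0002 z 0.0008
t 9.65 tcp [ 0.5325 -0.2206  0.0874] F [-4.3  2.2 -1.4] w 0.0495 | shift [-0.0048  0.0004 -0.0007] turn [ 0.0002 -0.0027 -0.0005]
```

View pics/w5.png

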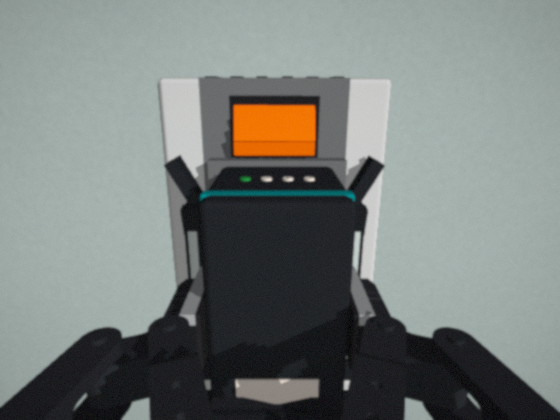

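The catch's ramp and flat top (rows 103–157) now lie just behind the pack's rear edge at row 158, and there is about 5 N from the end stop. I'll check the catch height by depth.

```bash
python3 -c "
from h import *
s=np.load('w5.npz'); c=(s['K'],s['R'],s['t']); X=cloud(c,s['d'])
for v in range(86,158,6): print(v, np.round(np.median(X[v,240:310,2]),4), 'x',np.round(np.median(X[v,240:310,:2]@U)-.576,4), 'deck',np.round(np.median(np.r_[X[v,210:225,2],X[v,328:342,2]]),4))
for v in (160,163,166): print(v,np.round(np.median(X[v,240:310],0),4),np.median(X[v,240:310,:2]@U)-.576)"
```

```text
86 0.0403 x -0.0824 deck 0.0402
92 0.0401 x -0.0799 deck 0.0403
98 0.0406 x -0.0773 deck 0.0404
104 0.0408 x -0.0748 deck 0.0404
110 0.0413 x -0.0723 deck 0.0401
116 0.0423 x -0.0698 deck 0.0401
122 0.0432 x -0.0673 deck 0.0402
128 0.0441 x -0.0647 deck 0.0405
134 0.0451 x -0.0622 deck 0.0403
140 0.046 x -0.0597 deck 0.0404
146 0.046 x -0.0571 deck 0.0405
152 0.046 x -0.0544 deck 0.0405
160 [ 0.4858 -0.206   0.0469] -0.05097466930563066
163 [ 0.4872 -0.2067  0.048 ] -0.0498424218358654
166 [ 0.4883 -0.2071  0.048 ] -0.04849938353273553
```

The catch stands 6 mm proud and the pack is home. Releasing and going up.

Call:
drive_tool(deltas=[[[0.001, 0, 0], [0, 0, 0], 1], [[0.001, 0, 0.001], [0, 0, 0], 0], [[0.001, 0, 0.001], [0, 0, 0], -1], [[0.001, 0, 0.001], [0, 0, 0], -1], [[0.001, 0, 0.001], [0, 0, 0], -1]])

```text
t: 10.2
tcp_pos: [0.5334, -0.2209, 0.0877]
tool_rot: [[-0.957, 0.291, 0.002], [0.291, 0.957, -0.001], [-0.002, -0.0, -1.0]]
force: [0.0, -0.6, 0.1]
gripper_width: 0.085
gripper_force: 0.0
```

Call:
drive_tool(deltas=[[[0, 0, 0], [0, 0, 0], -1], [[0, 0, -0.02], [0, 0, 0], -1], [[0, 0, -0.07], [0, 0, 0], -1], [[0, 0, -0.13], [0, 0, 0], -1], [[0, 0, -0.16], [0, 0, 0], -1]])

```text
t: 10.7
tcp_pos: [0.5336, -0.2215, 0.187]
tool_rot: [[-0.957, 0.291, 0.004], [0.291, 0.957, -0.001], [-0.004, 0.0, -1.0]]
force: [0.7, -0.4, -0.2]
gripper_width: 0.0854
gripper_force: 0.0
```

```bash
python3 - <<'E'
from h import *
p=U*.6645+N*-.056; print(p); go([*p,.19],YAW)
E
```

```text
[ 0.61951359 -0.24677755]
t 10.7 tcp [ 0.5336 -0.2215  0.187 ] F [ 0.7 -0.4 -0.2] w 0.0854 | shift [-0.1493  0.0014 -0.0044] turn [ 0.0003  0.0075 -0.0015]
```

Call:
drive_tool(deltas=[[[-0.04, 0, 0], [0, 0, 0], 1], [[-0.09, 0.001, 0], [0, 0, 0], 1], [[-0.13, 0.001, 0], [0, 0, 0], 1], [[-0.148, 0.001, 0], [0, 0, 0], 1], [[-0.149, 0.001, 0], [0, 0, 0], 1]])

```text
t: 11.2
tcp_pos: [0.6188, -0.2464, 0.1833]
tool_rot: [[-0.957, 0.291, -0.0], [0.291, 0.957, -0.001], [-0.0, -0.001, -1.0]]
force: [-1.1, 1.0, 0.9]
gripper_width: 0.0124
gripper_force: 0.0
```

Call:
drive_tool(deltas=[[[0, 0, 0], [0, 0, 0], 1], [[0, 0, 0], [0, 0, 0], 1], [[0, 0, 0], [0, 0, 0], 1]])

```text
t: 11.5
tcp_pos: [0.6176, -0.2459, 0.1835]
tool_rot: [[-0.957, 0.291, 0.0], [0.291, 0.957, 0.0], [-0.0, 0.0, -1.0]]
force: [-0.0, -0.5, 0.0]
gripper_width: -0.0001
gripper_force: 0.0
```

```bash
python3 - <<'E'
from h import *
im,d,c=shot("wrist","w6.png"); hsv=cv2.cvtColor(im,cv2.COLOR_BGR2HSV)
X=cloud(c,d); m=cv2.inRange(hsv,(75,80,50),(100,255,255)); n,l,st,ce=cv2.connectedComponentsWithStats(m)
for i in range(1,n):
    if st[i,4]>80: P=X[l==i]; print(st[i],ce[i],np.median(P,0),ray(c,ce[i],.079))
p=U*.6645+N*-.056; go([*p,.0985],YAW)
E
```

```text
[ 254  194   40   41 1260] [274.07539683 213.95      ] [ 0.61684285 -0.24620457  0.07872707] [[ 0.61665939 -0.24622848  0.079     ]]
[483 350  31  16 369] [497.78590786 357.19783198] [ 0.80129628 -0.10746865  0.05176212] [[ 0.77364732 -0.11959629  0.079     ]]
t 11.55 tcp [ 0.6178 -0.2459  0.1835] F [ 0.  -0.8 -0.6] w -0.0004 | shift [-0.0031 -0.0006  0.1417] turn [ 0.0008  0.0004 -0.0006]
```

View pics/w6.png

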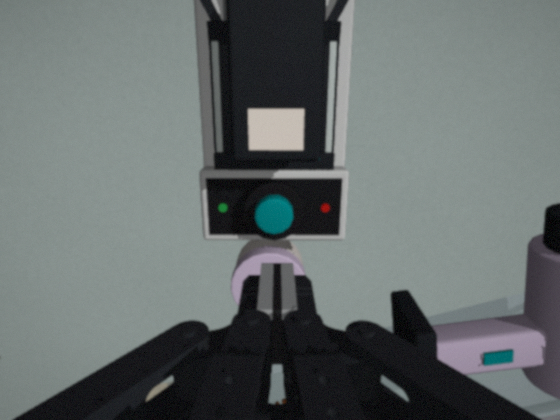

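The view shows the key at (274,214), directly below the shut fingertips, with the pack seated behind it. Pressing it now.

Call:
drive_tool(deltas=[[[0, 0, 0.04], [0, 0, 0], 1], [[0, 0, 0.09], [0, 0, 0], 1], [[0, 0, 0.12], [0, 0, 0], 1], [[0, 0, 0.138], [0, 0, 0], 1], [[0, 0, 0.138], [0, 0, 0], 1]])

```text
t: 12.05
tcp_pos: [0.6176, -0.2457, 0.0993]
tool_rot: [[-0.957, 0.291, -0.002], [0.291, 0.957, 0.0], [0.002, -0.0, -1.0]]
force: [-0.3, -0.2, 0.2]
gripper_width: 0.0001
gripper_force: 0.0
```

Call:
drive_tool(deltas=[[[0, 0, 0.003], [0, 0, 0], 1], [[0, 0, 0.006], [0, 0, 0], 1], [[0, 0, 0.008], [0, 0, 0], 1], [[0, 0, 0.01], [0, 0, 0], 1], [[0, 0, 0.01], [0, 0, 0], 1]])

```text
t: 12.55
tcp_pos: [0.6189, -0.2464, 0.095]
tool_rot: [[-0.957, 0.291, 0.002], [0.291, 0.957, -0.001], [-0.002, -0.0, -1.0]]
force: [1.1, -1.8, 4.5]
gripper_width: -0.0
gripper_force: 1.8
```

Call:
drive_tool(deltas=[[[0, 0, 0.0015], [0, 0, 0], 1], [[0, 0, 0.003], [0, 0, 0], 1], [[0, 0, 0.003], [0, 0, 0], 1]])

```text
t: 12.85
tcp_pos: [0.6189, -0.2464, 0.0932]
tool_rot: [[-0.957, 0.291, 0.001], [0.291, 0.957, -0.001], [-0.002, -0.0, -1.0]]
force: [2.1, -1.8, 4.6]
gripper_width: -0.0001
gripper_force: 3.2
```

Call:
drive_tool(deltas=[[[0, 0, 0.0015], [0, 0, 0], 1], [[0, 0, 0.003], [0, 0, 0], 1], [[0, 0, 0.003], [0, 0, 0], 1]])

```text
t: 13.15
tcp_pos: [0.619, -0.2465, 0.093]
tool_rot: [[-0.957, 0.291, 0.002], [0.291, 0.957, -0.0], [-0.002, 0.001, -1.0]]
force: [-3.9, 1.4, 19.3]
gripper_width: -0.0001
gripper_force: 9.8
```

Bottomed out: 19 N and no further travel. Letting go and retreating.

Call:
drive_tool(deltas=[[[0, 0, -0.01], [0, 0, 0], 1], [[0, 0, -0.04], [0, 0, 0], 1], [[0, 0, -0.1], [0, 0, 0], 1], [[0, 0, -0.17], [0, 0, 0], 1], [[0, 0, -0.2], [0, 0, 0], 1]])

```text
t: 13.65
tcp_pos: [0.6187, -0.2465, 0.214]
tool_rot: [[-0.957, 0.291, 0.002], [0.291, 0.957, -0.001], [-0.003, 0.0, -1.0]]
force: [0.1, -0.7, 0.3]
gripper_width: -0.0001
gripper_force: 0.0
```

Call:
drive_tool(deltas=[[[0.0, 0, 0], [0, 0, 0], 1], [[0, 0, 0], [0, 0, 0], 1], [[0, 0, 0], [0, 0, 0], 1]])

```text
t: 13.95
tcp_pos: [0.6175, -0.2455, 0.2089]
tool_rot: [[-0.957, 0.291, -0.003], [0.291, 0.957, 0.001], [0.003, 0.0, -1.0]]
force: [-0.3, -1.0, 0.1]
gripper_width: 0.0001
gripper_force: 0.0
```

```bash
python3 - <<'E'
from h import *
im,d,c=shot("wrist","w7.png"); hsv=cv2.cvtColor(im,cv2.COLOR_BGR2HSV); X=cloud(c,d)
m=cv2.inRange(hsv,(75,80,50),(100,255,255)); n,l,st,ce=cv2.connectedComponentsWithStats(m)
for i in range(1,n):
    if st[i,4]>80: print("teal",ce[i],np.median(X[l==i],0))
cv2.imwrite("pics/t7.png",env.capture("top")[0]); o=env.get_obs(); print(o["t"],o["tcp_pos"],o["force"])
E
```

```text
teal [273.7545717  203.56496631] [ 0.61697868 -0.24625013  0.07871965]
teal [481.59876543 338.84876543] [ 0.80143528 -0.10722518  0.05181846]
14.05 [ 0.61758695 -0.24564982  0.20909491] [ 0.83185464 -1.11960154 -0.30742209]
```

View pics/w7.png

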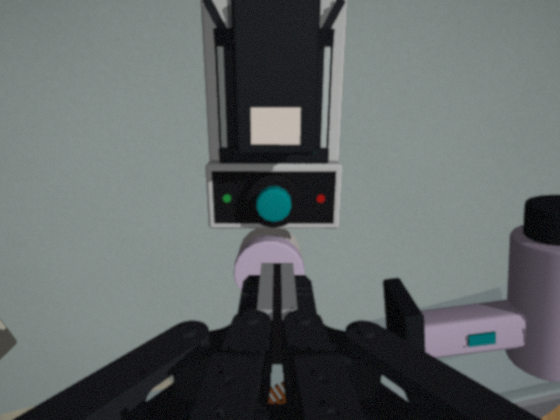

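The key (274,204) is back up at 79 mm and the pack sits against the end stop. Handing in.

```bash
python3 -c "
from station import env
print(env.finish_job())"
```

```text
the job is handed in; nothing more can be done
None
```

The battery pack is fully home on the charger with the orange catch up behind it, and the teal key was pressed to its stop and sprang back; the job was handed in after about 14 s of robot time, with the arm clear of everything.

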